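# Start a long coffee at the pantry counter

## Task

Start a long coffee by touch alone: push the coffee machine's open steel lid down until it is fully shut, then press the dotted end of the orange rocker switch down until it is fully on, and then press the machine's green button all the way in for a moment and let it spring back. Leave the blue rocker and the white button unpressed, and do not pick up, shift or knock over anything on the counter.

Things in the scene. Friction and masses are not known exactly. Their poses are not given: they have to be found in the camera images.
- machine: Red capsule coffee machine, fixed, 300 mm deep (x) x 200 mm wide (y), flat top 220 mm above the counter. Origin: centre of its underside. Its own -x is its front (drip tray with a cup under the spout), +z up. The lid is on the +y half of the top, the two buttons on the -y half in a row along x, 70 mm apart.
- lid_hinge (a point): Point on the lid's hinge axis, middle of the lid's width, 224 mm above the counter. The axis runs along the machine's y. The shut lid reaches from here 85 mm towards the machine's front (-x).
- lid_edge (a point): Middle of the lid's free edge, on its outer face. The lid is a steel plate 85 mm long, 75 mm wide, 12 mm thick; shut, its outer face is level, 16 mm above the hinge axis, 240 mm above the counter. Open, it leans so that its free edge is up and its outer face looks up and to the machine's rear (+x): push on the outer face, forward and down.
- lid_part (a joint): Lid angle in rad: 0 shut, grows as it opens, 1.4 at most; starts between 0.75 and 1.25. Stiff hinge (about 0.09 N m), it stays where it is left; 1 to 2 N at the outer half moves it.
- green_button_top (a point): Centre of the top of the green push button (long coffee), 30 mm across, 238 mm above the counter when up, in a steel ring 46 mm across and 12 mm high. Moves with the button.
- green_button (a joint): Green button travel in m: 0 up, 0.006 fully in. Straight down, spring return, 1.5 N to start and 5 N fully in.
- white_button_top (a point): Centre of the top of the white push button (short coffee), same make as the green one; not to be pressed. Which of the two is nearer the front varies.
- white_button (a joint): White button travel in m: 0 up, 0.006 fully in.
- orange_switch: Loose cordless switch block with an orange rocker: white block 110 (x) x 70 (y) x 30 mm, 0.3 to 0.6 kg. Origin: centre of its underside. The rocker (64 mm along the block's x, 34 mm wide) pivots about the block's y at its middle; its dotted end is towards the block's -x. It stands left or right of the machine, the blue one on the other side.
- orange_press (a point): Where to press the orange rocker: 26 mm from the pivot towards the dotted (-x) end, a fixed point of the block 45 mm above the counter, about 4 mm below the rocker's top surface when off: that surface here is about 49 mm above the counter when off and 41 mm when on.
- orange_rocker_part (a joint): Orange rocker angle in rad: 0 off (dotted end up), 0.28 fully on (dotted end down); about 3 N at the press point moves it, and it stays where it is left.
- blue_switch: Loose cordless switch block like the orange one, with a blue rocker (for the cabinet lights); leave it alone. Origin: centre of its underside.
- blue_rocker_part (a joint): Blue rocker angle in rad: 0 off, 0.28 on; starts off and stays off.
- coffee_mug: White cup, 75 mm tall, 68 mm across, loose on the drip tray under the spout. Origin: centre of its underside.
- mug: Blue mug, 90 mm tall, 80 mm across, loose on the counter at the +y side behind the switches. Origin: centre of its underside.
- sugar_jar: Amber glass jar with steel lid, 110 mm tall, 72 mm across, loose, at the -y side behind the switches. Origin: centre of its underside.
- spoon: Steel spoon, 150 mm long, lying loose on the counter, far right. Origin near its middle, on the counter.
- capsule: Spare brass-coloured coffee capsule, 26 mm tall, 37 mm across, loose, in front of the machine, on the robot's left. Origin: centre of its underside.
- milk_jug: Steel milk jug, 95 mm tall, 76 mm across, loose, far left. Origin: centre of its underside.

How it is judged:
By the outcome, as a careful person would: the job done as asked, in the order asked, and still so for the second after the job is handed in, with the robot touching nothing.
It also fails if it takes over 64 s, if anything falls off the work surface, if the arm or the gripper's body presses on something with over 40 N, if the wrist force passes 120 N, or if a joint passes its speed limit or range.

## Robot

A 7-joint arm with a two-finger parallel gripper is mounted at the origin on the work surface. World frame = base frame: x ahead of the robot, y to its left, z up, the work surface at z = 0. Lengths are in m, angles in rad, forces in N, time in s.
With the tool pointing down it reaches from about 0.4 to 0.875 m from the base axis. Payload 19.3 kg.
Tool frame: the origin (TCP) lies at the very end of the fingers, on their centre line; the grasp point (between the pads) lies 19 mm behind it; z points along the fingers, y is the direction in which the jaws open and shut (so a half turn about z gives the same grasp; the last joint's range is limited). The gripper opens to 85 mm and grips with 20 to 120 N. Pads are 22 mm wide; open, the fingers measure 114 mm over their backs; the gripper's body (76 mm by 85 mm) begins 54 mm behind the grasp point. The pads swing forward as they close: fully open they stand 13 mm farther back than shut.
Start: joints at [1.266, 0.521, -0.036, 1.599, 0.021, 1.021, -0.113], TCP at [0.145, -0.608, 0.201] pointing down, gripper open.
Joint ranges: [-2.91, 2.91], [-0.3, 2.13], [-1.5, 1.42], [0.17, 2.43], [-1.26, 4.41], [0.16, 1.93], [-2.52, 2.52]. Speed limits (rad/s): [1.89, 1.89, 2.39, 2.39, 3.01, 3.01, 3.01].

## Interface

Orientations are given as [roll, pitch, yaw] about the fixed x, y, z axes, in that order (R = Rz(yaw) Ry(pitch) Rx(roll)).
In Python, from workcell import bot, grab_frame, calibration, workorder gives the robot as it stands.
- The arm moves only by the tool move_arm, never from a script. Its arguments are lists of equal length, an entry for each row: "jaw": the closure in counts, from 0 (fully open) to 255 (shut); "dp": the shift along the tool's x, y, z in units of 800 mm (1.0 is 800 mm), a list of three; "rotation": the turn, a rotation vector about the tool's x, y, z in units of pi rad (1.0 is pi rad), a list of three. In form: {"jaw": [jaw, ...], "dp": [[dx, dy, dz], ...], "rotation": [[rx, ry, rz], ...]}. A call has 1 to 10 rows; each row shifts and turns the commanded pose from where the row before left it, along the tool's axes as they then stand; what a row does not reach is not made up. A row lasts 1/8 s, in which the tool goes at most 62.5 mm and 10.7 degrees, less where a joint would pass 70% of its speed; a pose out of reach is approached as far as the arm can. A call with a number of a shift or a turn outside -1 to 1 is refused whole. A call with a gripper value outside its range is refused whole. The fingers move at their own pace and stop on an object; "squeeze" is the grip in N (left out, the last holds). Time passes only in rows, so rows that do not move let the fingers close. It gives the time, the measured TCP pose, the force and the opening at its end, in the units of the state.
- bot.observe(): the state, without advancing time (a new reading comes with each control period).
- grab_frame(name): name is "side" or "top" or "wrist"; returns the picture (400x640x3 uint8, blue, green, red); there is no depth.
- calibration(name): a dict with "camera_matrix" (3x3 intrinsics, pixels), "T" (4x4, takes a point from camera to world coordinates). Camera axes: x right, y down, z forward; pixel columns grow to the right and rows downward; lengths in m; the calibration is good to about 2 mm. A picture is of the moment at which its call begins: read the wrist's pose just before it. calibration takes no time and is no camera call; for the wrist camera it gives the pose at the moment of the call.
- workorder.job_done(): hands the job in, once; it reports no verdict.
The state is a dict: "clock": time; "qpos": joint angles; "qd": joint speeds; "joint_efforts": joint torques, N m; "position": TCP position; "tool_rot": TCP orientation; "force": force on the tool from outside, world axes, zero at the start; "moment": the same for the moment, N m; "grip_width": finger opening in m.
Only numpy, scipy, OpenCV 4.12 (cv2) and the standard library are available. Lean on these libraries where they do the work, as an engineer would, in place of code of your own. Each camera call takes 0.05 s, during which the arm holds its last target. There are 200 camera calls.

## Working session

There is one attempt and no reset: what is moved stays moved. The work goes in short steps, Python scripts to look and compute and a tool call to move; the robot and the scene stay as the last step left them, time stands still between calls to the robot, and variables do not carry over. Pictures are saved under pics/ and viewed, about 8 in all and at most 12, crops included, and the job is handed in when it is done.

Besides the shell and the picture viewer there is one more tool, called as name(argument=value, ...) on one line, values as JSON. move_arm: Moves the arm, as the interface text tells. Shifts and turns lie within -1 to 1; 1 stands for 800 mm of shift or pi rad of turn. Its arguments: {"type":"object","properties":{"jaw":{"type":"array","items":{"type":"number"}},"dp":{"type":"array","items":{"type":"array","items":{"type":"number","minimum":-1,"maximum":1}}},"rotation":{"type":"array","items":{"type":"array","items":{"type":"number","minimum":-1,"maximum":1}}},"squeeze":{"type":"number"}},"required":["jaw","dp","rotation"]}

```bash
mkdir -p pics; python3 - <<'E'
from workcell import bot, grab_frame, calibration
import cv2,numpy as np
s=bot.observe();print(s)
for n in("top","side"):
    cv2.imwrite(f"pics/{n}0.png",grab_frame(n)); c=calibration(n);print(n,np.round(c["camera_matrix"],1).tolist(),np.round(c["T"],3).tolist())
E
```

```text
{'clock': 0.0, 'qpos': array([ 1.2657844 ,  0.52204605, -0.036286  ,  1.59999955,  0.02123665,
        1.0211123 , -0.11278122]), 'qd': array([ 8.29181016e-04,  3.11480432e-04,  1.20404205e-03, -5.73533736e-05,
        3.57174033e-05,  5.20050239e-04,  1.12430106e-04]), 'joint_efforts': array([-3.35135583e-04, -9.27121997e+01,  1.97981916e+00, -3.69929123e+01,
        1.77342421e-02,  8.25119350e-03,  6.21912045e-05]), 'position': array([ 0.14525079, -0.60750003,  0.2001093 ]), 'tool_rot': array([-3.14042043e+00,  1.36385261e-04,  2.34803926e-01]), 'force': array([ 0.18673445, -0.05704681,  0.15058554]), 'moment': array([-0.01796103, -0.04934256, -0.01180909]), 'grip_width': 0.08537080535130032}
top [[496.8, 0.0, 324.8], [0.0, 496.8, 204.9], [0.0, 0.0, 1.0]] [[-0.001, -0.997, 0.079, 0.417], [-1.0, 0.001, -0.003, 0.023], [0.003, -0.079, -0.997, 1.832], [0.0, 0.0, 0.0, 1.0]]
side [[436.2, 0.0, 322.4], [0.0, 436.2, 200.6], [0.0, 0.0, 1.0]] [[-0.818, -0.343, 0.462, 0.032], [-0.575, 0.518, -0.633, 0.719], [-0.022, -0.784, -0.621, 0.841], [0.0, 0.0, 0.0, 1.0]]
```

View pics/top0.png

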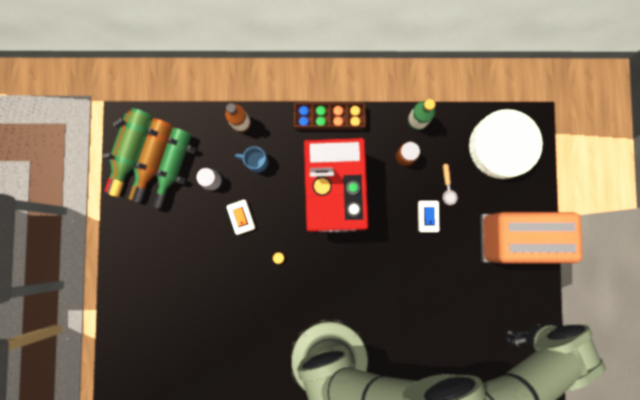

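View pics/side0.png

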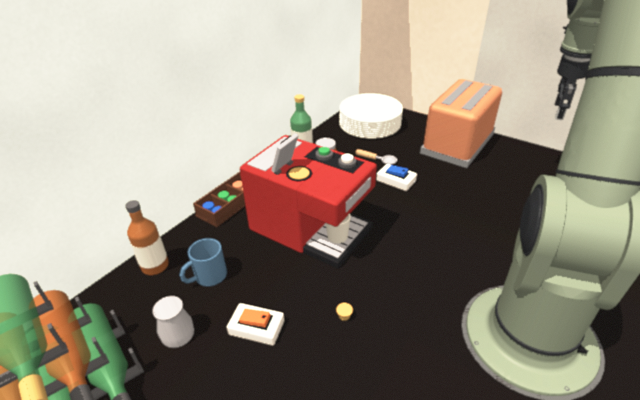

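The top view shows the machine at about (336,185), the green button at (352,187), white at (353,209), the lid edge near (321,172) and the orange switch at (241,217). The blue switch is at (429,216). The side view shows the lid standing at (286,153) and the orange switch at (256,322). Next I'll crop and measure.

```bash
cat > h.py <<'E'
import cv2,numpy as np
from workcell import bot, grab_frame, calibration
def ray(n,uv):
    c=calibration(n);T=np.array(c["T"]);d=T[:3,:3]@np.linalg.inv(c["camera_matrix"])@np.array([uv[0],uv[1],1.]);return T[:3,3],d
def plane(n,uv,z):
    o,d=ray(n,uv);return o+d*(z-o[2])/d[2]
def proj(n,p):
    c=calibration(n);T=np.linalg.inv(c["T"]);q=c["camera_matrix"]@(T[:3,:3]@p+T[:3,3]);return q[:2]/q[2]
def tri(uv1,uv2,n1="top",n2="side"):
    o1,d1=ray(n1,uv1);o2,d2=ray(n2,uv2)
    t=np.linalg.lstsq(np.c_[d1,-d2],o2-o1,rcond=None)[0];a=o1+t[0]*d1;b=o2+t[1]*d2
    return (a+b)/2,np.linalg.norm(a-b)
def blobs(img,lo,hi,box,amin=20):
    h=cv2.cvtColor(img,cv2.COLOR_BGR2HSV);m=cv2.inRange(h,np.array(lo),np.array(hi));x0,y0,x1,y1=box
    k=np.zeros_like(m);k[y0:y1,x0:x1]=m[y0:y1,x0:x1]
    cs,_=cv2.findContours(k,cv2.RETR_EXTERNAL,cv2.CHAIN_APPROX_NONE)
    return sorted([c for c in cs if cv2.contourArea(c)>amin],key=cv2.contourArea)[::-1]
def cen(c):
    m=cv2.moments(c);return np.array([m["m10"],m["m01"]])/m["m00"]
E
python3 - <<'E'
from h import *
t=cv2.imread("pics/top0.png");s=cv2.imread("pics/side0.png")
for n,im,box in(("top",t,(300,130,375,235)),("side",s,(235,120,385,215))):
    for c in blobs(im,(50,100,40),(80,255,255),box,15): print(n,"green",cen(c),cv2.contourArea(c),plane(n,cen(c),.238))
c=blobs(t,(0,150,80),(8,255,255),(290,130,380,240))[0];r=cv2.minAreaRect(c);print("red",r,[plane("top",p,.22).round(4).tolist() for p in cv2.boxPoints(r)])
for n,im,box,nm,lo,hi in(("top",t,(222,195,260,240),"or",(5,150,120),(20,255,255)),("side",s,(225,300,290,345),"or",(3,150,120),(20,255,255)),("top",t,(222,195,260,240),"wh",(0,0,120),(180,255,255)),("side",s,(225,300,290,345),"wh",(0,0,120),(180,255,255))):
    c=blobs(im,lo,hi,box)[0];r=cv2.minAreaRect(c);print(n,nm,r,plane(n,cen(c),.045 if nm=="or" else .03),[plane(n,p,.03).round(3).tolist() for p in cv2.boxPoints(r)])
a=cv2.resize(t[130:240,295:375],None,fx=5,fy=5,interpolation=2)
b=cv2.resize(t[195:240,220:260],None,fx=8,fy=8,interpolation=2)
d=np.zeros((600,800,3),np.uint8);d[:550,:400]=a;d[:360,400:720]=b;cv2.imwrite("pics/c1.png",d)
a=cv2.resize(s[125:200,235:385],None,fx=5,fy=5,interpolation=2)
b=cv2.resize(s[300:345,225:290],None,fx=5,fy=5,interpolation=2)
d=np.zeros((600,750,3),np.uint8);d[:375]=a;d[375:,:325]=b;cv2.imwrite("pics/c2.png",d)
E
```

```text
top green [353. 187.] 56.0 [ 0.60143561 -0.07349688  0.238     ]
side green [323.47169811 150.76415094] 53.0 [ 0.59867104 -0.06868847  0.238     ]
red ((335.1198425292969, 184.23629760742188), (93.01029968261719, 62.845794677734375), 87.87889862060547) [[0.7628, 0.0923, 0.22], [0.7704, -0.1144, 0.22], [0.4647, -0.1232, 0.22], [0.4574, 0.0804, 0.22]]
top or ((240.20001220703125, 216.5999755859375), (16.4438419342041, 8.221921920776367), 71.56504821777344) [0.51621217 0.3213586  0.045     ] [[0.541, 0.348, 0.03], [0.551, 0.32, 0.03], [0.494, 0.3, 0.03], [0.485, 0.328, 0.03]]
side or ((254.1676025390625, 317.9103698730469), (29.042922973632812, 14.977633476257324), 8.746161460876465) [0.50938792 0.33016499 0.045     ] [[0.539, 0.353, 0.03], [0.563, 0.321, 0.03], [0.5, 0.293, 0.03], [0.478, 0.326, 0.03]]
top wh ((240.20001220703125, 216.6000213623047), (32.25522994995117, 21.50348663330078), 71.56504821777344) [0.51755905 0.32440328 0.03      ] [[0.561, 0.38, 0.03], [0.586, 0.306, 0.03], [0.475, 0.268, 0.03], [0.45, 0.342, 0.03]]
side wh ((254.73275756835938, 323.0430908203125), (54.439640045166016, 34.92750549316406), 13.671307563781738) [0.50766417 0.3327967  0.03      ] [[0.546, 0.391, 0.03], [0.597, 0.314, 0.03], [0.471, 0.272, 0.03], [0.43, 0.35, 0.03]]
```

View pics/c1.png

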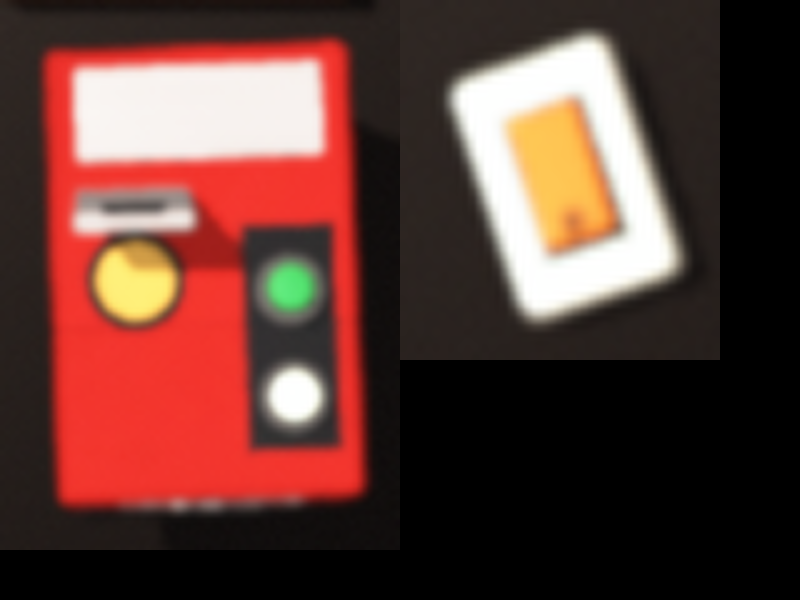

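View pics/c2.png

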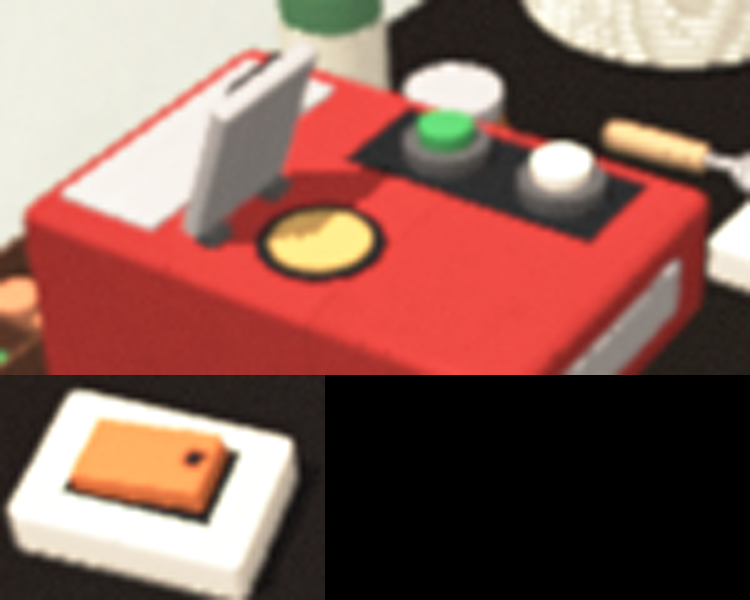

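The dot is at the robot-side end of the orange rocker, at crop (571,220). The lid is open and leaning forward, with a black handle on its outer face. Green is the rear button and white the front one. Next I'll compute the targets.

```bash
python3 - <<'E'
from h import *
t=cv2.imread("pics/top0.png");s=cv2.imread("pics/side0.png")
g=tri((353,187.2),(323.8,150.8));print("green tri",g)
w=tri((354,208.8),(347.3,158));print("white tri",w, plane("top",(354,208.8),.238))
e=tri((321.6,171.2),(286.5,139.5));print("lidedge tri",e)
print("hinge feet side crop",plane("side",(235+212/5,125+235/5),.222),plane("side",(235+275/5,125+185/5),.222))
print("dot",tri((241.4,222.5),(225+195/5,300+83/5)),plane("top",(241.4,222.5),.048),plane("side",(225+195/5,300+83/5),.048))
# machine centre from all four top corners in top crop
print("mach",[plane("top",(295+a/5,130+b/5),.22).round(3)[:2].tolist() for a,b in((45,50),(345,40),(367,495),(58,508))])
m=plane("top",cen(blobs(t,(10,100,120),(33,255,255),(305,170,335,200))[0]),.22);print("capsule hole",m)
E
```

```text
green tri (array([ 0.60120899, -0.07370405,  0.23441095]), np.float64(2.276183698505151e-05))
white tri (array([ 0.53072593, -0.07666853,  0.23536236]), np.float64(0.0007833351986228574)) [ 0.53087431 -0.0763035   0.238     ]
lidedge tri (array([0.64156659, 0.02652583, 0.30508546]), np.float64(0.0036658243804237583))
hinge feet side crop [0.65309817 0.05530335 0.222     ] [0.65490068 0.00231241 0.222     ]
dot (array([0.4951295 , 0.31645911, 0.04559425]), np.float64(0.0013868331207463286)) [0.49556422 0.31650815 0.048     ] [0.49314037 0.31729573 0.048     ]
mach [[0.759, 0.086], [0.766, -0.112], [0.466, -0.124], [0.458, 0.077]]
capsule hole [0.60694597 0.02816474 0.22      ]
```

move_arm(jaw=[255, 255, 255, 255, 255, 255, 255, 255, 255, 255], dp=[[0, 0, -0.075], [0, 0, -0.075], [0, 0, -0.075], [0.03, -0.06, -0.02], [0.045, -0.057, 0], [0.05, -0.057, 0], [0.05, -0.057, 0], [0.05, -0.057, 0], [0.05, -0.057, 0], [0.05, -0.057, 0]], rotation=[[0, 0, 0.0374], [0, 0, 0.0374], [0, 0, 0], [0, 0, 0], [0, 0, 0], [0, 0, 0], [0, 0, 0], [0, 0, 0], [0, 0, 0], [0, 0, 0]], squeeze=20)

```text
clock: 1.35
position: [0.4063, -0.2846, 0.3967]
tool_rot: [3.141, 0.0, -0.0]
force: [0.7, 0.2, 1.4]
grip_width: 0.0
```

move_arm(jaw=[255, 255, 255, 255, 255, 255, 255, 255, 255], dp=[[0.046, -0.049, 0], [0.046, -0.049, 0], [0.046, -0.049, 0], [0.046, -0.049, 0], [0.046, -0.049, 0], [0.046, -0.049, 0], [0.046, -0.049, 0], [0.046, -0.049, 0], [0, 0, 0]], rotation=[[0, 0, 0], [0, 0, 0], [0, 0, 0], [0, 0, 0], [0, 0, 0], [0, 0, 0], [0, 0, 0], [0, 0, 0], [0, 0, 0]])

```text
clock: 2.48
position: [0.7009, 0.0314, 0.3942]
tool_rot: [-3.14, 0.003, 0.005]
force: [-0.2, -1.1, -0.5]
grip_width: 0.0002
```

```bash
python3 - <<'E'
from h import *
cv2.imwrite("pics/w1.png",grab_frame("wrist")); s=bot.observe();print(s["position"],s["force"],s["qpos"].round(2),s["clock"])
E
```

```text
[0.7002564  0.02900474 0.39496817] [-0.42894056 -0.98650449  0.32649288] [ 0.06  0.57 -0.37  1.04  0.19  1.56 -1.82] 2.525
```

View pics/w1.png

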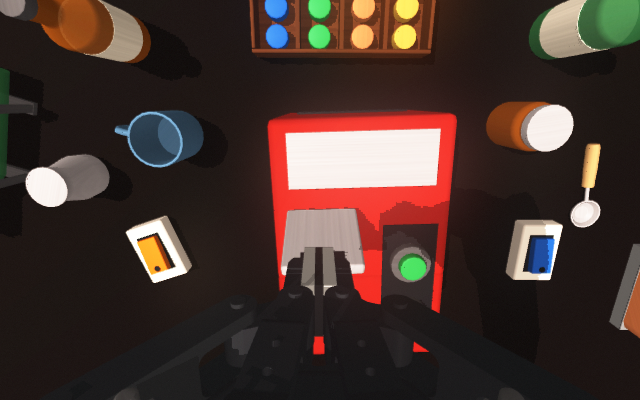

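The wrist view shows the lid's outer face at (322,238), its rear edge at row 210 and the green button at (413,267). The orange rocker is at (154,255).

```bash
python3 - <<'E'
from h import *
w=cv2.imread("pics/w1.png")
g=cen(blobs(w,(50,100,40),(80,255,255),(390,245,440,290))[0]);print(g,plane("wrist",g,.238),tri((353,187.2),g,"top","wrist"))
o=blobs(w,(5,150,100),(22,255,255),(125,225,185,285))[0];print(cen(o),plane("wrist",cen(o),.045))
print("dot",plane("wrist",(158,270),.048))
print("rear",plane("wrist",(286,210),.232),plane("wrist",(356,210),.232))
print("free",plane("wrist",(283,270),.306),plane("wrist",(364,270),.306))
E
```

```text
[412.01596244 266.48669797] [ 0.60022101 -0.0752419   0.238     ] (array([ 0.60086523, -0.07404699,  0.23964333]), np.float64(0.0014057343835715559))
[153.49441341 254.16433892] [0.52092069 0.31733792 0.045     ]
dot [0.49169314 0.3121544  0.048     ]
rear [0.66414403 0.06418677 0.232     ] [ 0.66435439 -0.01109807  0.232     ]
free [0.63235309 0.06066876 0.306     ] [ 0.63255689 -0.0112443   0.306     ]
```

move_arm(jaw=[255, 255, 255, 255, 255, 255, 255], dp=[[0, 0, 0.07], [0, 0, 0.066], [-0.02, 0.003, 0], [-0.02, 0, 0], [-0.02, 0, 0], [-0.02, 0, 0], [0, 0, 0]], rotation=[[0, 0, 0], [0, 0, 0], [0, 0, 0], [0, 0, 0], [0, 0, 0], [0, 0, 0], [0, 0, 0]])

```text
clock: 3.4
position: [0.6352, 0.0236, 0.2887]
tool_rot: [3.141, -0.001, -0.002]
force: [0.2, 0.3, 0.9]
grip_width: -0.0
```

move_arm(jaw=[255, 255, 255, 255, 255, 255, 255], dp=[[-0.02, 0, 0], [-0.02, 0, 0.005], [-0.005, 0, 0.015], [0, 0, 0.015], [0, 0, 0.01], [0, 0, 0], [0, 0, 0]], rotation=[[0, 0, 0], [0, 0, 0], [0, 0, 0], [0, 0, 0], [0, 0, 0], [0, 0, 0], [0, 0, 0]])

```text
clock: 4.28
position: [0.6002, 0.0249, 0.252]
tool_rot: [-3.141, -0.0, -0.0]
force: [0.7, -0.6, -0.6]
grip_width: -0.0001
```

```bash
python3 - <<'E'
from h import *
s=bot.observe();print(s["position"],s["force"])
a=grab_frame("side")[115:215,225:385];b=grab_frame("wrist")[180:380,200:460]
d=np.zeros((600,800,3),np.uint8);d[:200,:320]=cv2.resize(a,None,fx=2,fy=2);d[200:600,:520]=cv2.resize(b,None,fx=2,fy=2)
cv2.imwrite("pics/l1.png",d)
E
```

```text
[0.6002141  0.02493506 0.25202159] [ 0.70973733 -0.56040215 -0.60072131]
```

View pics/l1.png

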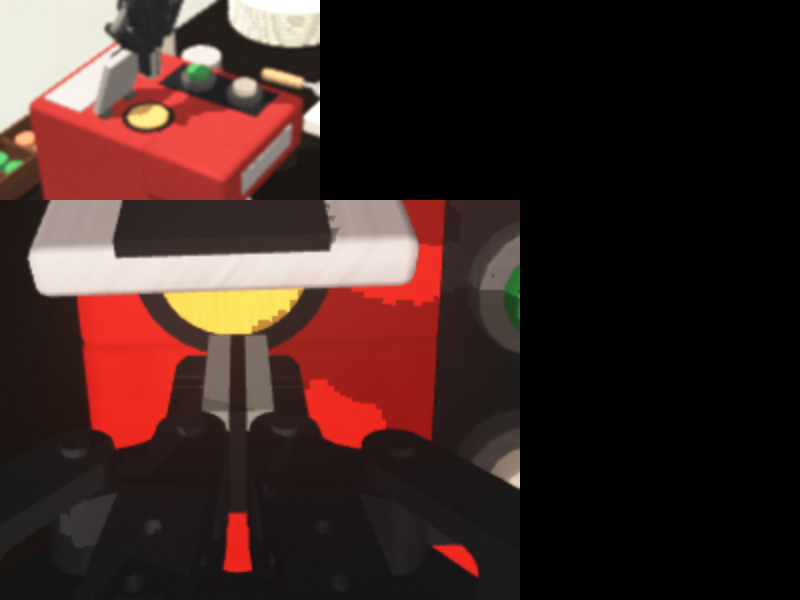

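The lid still stands behind the fingers: its end face is at wrist crop rows 240–290, and the tip is in front of it over the capsule hole. So the finger passed over or slipped past the lid. I'll measure the lid's current pose.

```bash
python3 - <<'E'
from h import *
s=bot.observe();print(s["position"], "tcp proj side",proj("side",s["position"]),"top",proj("top",s["position"]),"wrist",proj("wrist",s["position"]))
# free edge, outer corners in wrist crop (2x, offset 200,180; pasted at row 200)
L=(200+35/2,180+55/2);R=(200+412/2,180+40/2)
for z in(.28,.29,.30,.31): 
  a=plane("wrist",L,z);b=plane("wrist",R,z);print(z,a.round(4),b.round(4),"width",np.linalg.norm(a-b).round(4),"side px",proj("side",(a+b)/2).round(1),proj("side",a).round(1))
im=grab_frame("side")[120:180,250:350];im2=grab_frame("top")[140:220,295:375]
d=np.zeros((600,800,3),np.uint8);d[:360,:600]=cv2.resize(im,None,fx=6,fy=6);d[360:600,:240]=cv2.resize(im2,None,fx=3,fy=3)
cv2.imwrite("pics/l2.png",d)
E
```

```text
[0.60018824 0.02492796 0.25222205] tcp proj side [300.92337399 162.66750587] top [322.50781318 186.90626208] wrist [319.0475592  239.11533625]
0.28 [0.6278 0.0719 0.28  ] [ 0.6314 -0.0149  0.28  ] width 0.0869 side px [289.8 150.1] [279.  158.5]
0.29 [0.6309 0.0687 0.29  ] [ 0.6343 -0.0121  0.29  ] width 0.0809 side px [288.6 146.2] [278.5 153.9]
0.3 [0.6341 0.0655 0.3   ] [ 0.6372 -0.0093  0.3   ] width 0.0748 side px [287.4 142.2] [278.  149.3]
0.31 [0.6373 0.0622 0.31  ] [ 0.6401 -0.0065  0.31  ] width 0.0688 side px [286.2 138.2] [277.5 144.7]
```

View pics/l2.png

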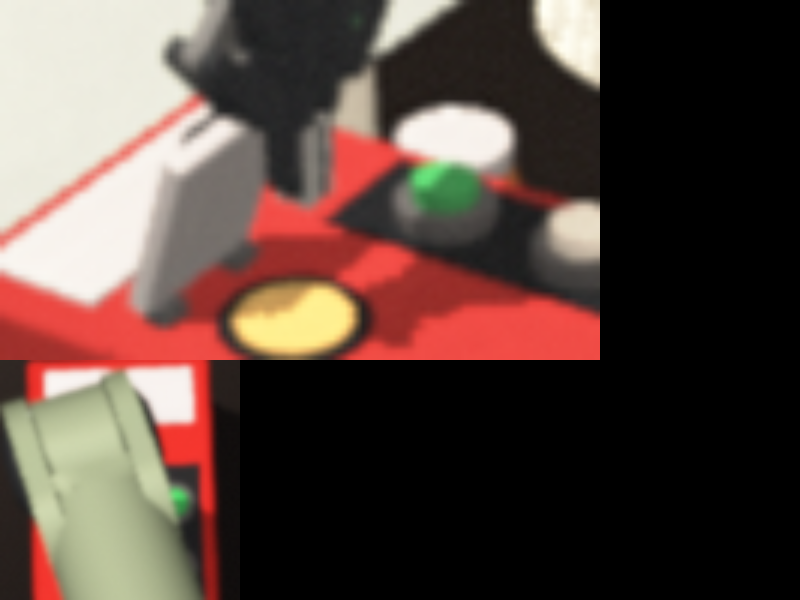

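```bash
python3 - <<'E'
from h import *
print(tri((301.5,153.5),(319,247.5),"side","wrist"),tri((299,153),(319,247.5),"side","wrist"))
p=bot.observe()["position"]
for d in(0,.01,.02,.03):print(d,proj("side",p+[0,0,d]).round(1),proj("wrist",p+[0,0,d]).round(1))
E
```

```text
(array([0.60271646, 0.02248493, 0.2748947 ]), np.float64(0.006783067588167481)) (array([0.60577659, 0.02435754, 0.27741913]), np.float64(0.0016845498914678358))
0 [301.  162.7] [319.1 239.1]
0.01 [300.8 159.2] [319.2 246.4]
0.02 [300.5 155.8] [319.2 254.6]
0.03 [300.3 152.2] [319.3 263.7]
```

The visible tip sits about 20 mm above the reported TCP, so the finger cleared the lid edge at z≈0.306. I'll go back over the lid and push from lower down.

move_arm(jaw=[255, 255, 255, 255, 255, 255, 255, 255, 255, 255], dp=[[0, 0, -0.06], [0, 0, -0.06], [0.065, 0, 0], [0.065, 0, 0], [0, 0, 0.06], [0, 0, 0.06], [0, 0, 0], [-0.02, 0, 0], [-0.02, 0, 0], [-0.01, 0, 0]], rotation=[[0, 0, 0], [0, 0, 0], [0, 0, 0], [0, 0, 0], [0, 0, 0], [0, 0, 0], [0, 0, 0], [0, 0, 0], [0, 0, 0], [0, 0, 0]])

```text
clock: 5.72
position: [0.6643, 0.0249, 0.2546]
tool_rot: [-3.142, -0.003, -0.0]
force: [0.1, 0.3, 0.6]
grip_width: 0.0001
```

```bash
python3 - <<'E'
from h import *
s=bot.observe();print(s["position"],s["force"],s["clock"])
E
```

```text
[0.66429689 0.02492067 0.25461599] [0.11909611 0.26734031 0.56661578] 5.725
```

move_arm(jaw=[255, 255, 255, 255, 255], dp=[[-0.015, 0, 0], [-0.015, 0, 0], [-0.015, 0, 0], [-0.01, 0, 0], [0, 0, 0]], rotation=[[0, 0, 0], [0, 0, 0], [0, 0, 0], [0, 0, 0], [0, 0, 0]])

```text
clock: 6.35
position: [0.6195, 0.0248, 0.2521]
tool_rot: [3.141, 0.0, -0.0]
force: [0.4, 0.1, 0.1]
grip_width: -0.0001
```

```bash
python3 - <<'E'
from h import *
s=bot.observe();print(s["position"],s["force"],s["clock"])
a=grab_frame("side")[115:215,225:385];b=grab_frame("wrist")[180:380,200:460]
d=np.zeros((600,800,3),np.uint8);d[:200,:320]=cv2.resize(a,None,fx=2,fy=2);d[200:600,:520]=cv2.resize(b,None,fx=2,fy=2)
cv2.imwrite("pics/l3.png",d)
E
```

```text
[0.61945072 0.02476178 0.25209867] [0.36232524 0.12944045 0.12300636] 6.35
```

View pics/l3.png

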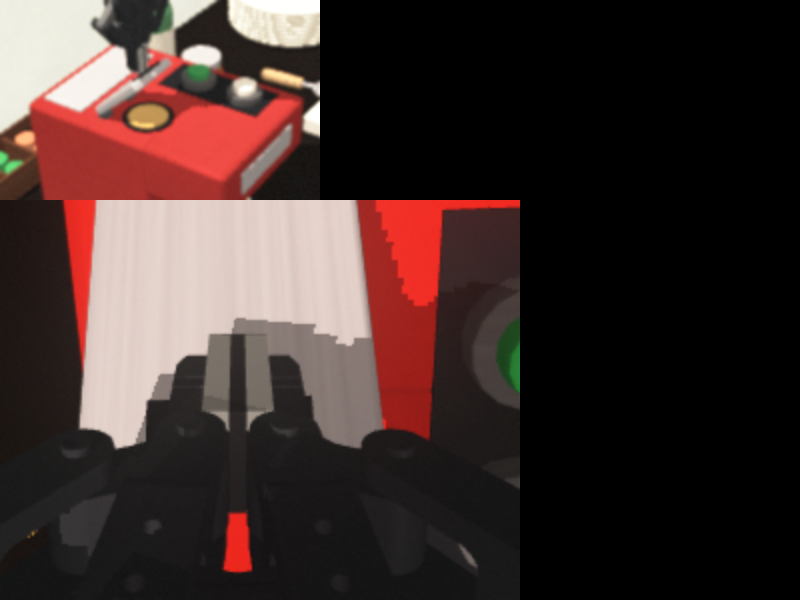

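The lid is now partly closed under the fingers, at about 0.4 rad. I'll keep going forward and down.

move_arm(jaw=[255, 255, 255, 255], dp=[[-0.012, 0, 0.004], [-0.012, 0, 0.008], [0, 0, 0.008], [0, 0, 0]], rotation=[[0, 0, 0], [0, 0, 0], [0, 0, 0], [0, 0, 0]])

```text
clock: 6.95
position: [0.6004, 0.0248, 0.2353]
tool_rot: [3.142, 0.001, -0.0]
force: [-0.3, 0.3, -0.2]
grip_width: 0.0001
```

move_arm(jaw=[255, 255, 255], dp=[[0, 0, 0.003], [0, 0, 0.003], [0, 0, 0]], rotation=[[0, 0, 0], [0, 0, 0], [0, 0, 0]])

```text
clock: 7.32
position: [0.6007, 0.0249, 0.2309]
tool_rot: [-3.142, 0.0, -0.0]
force: [0.3, 0.4, -1.2]
grip_width: 0.0
```

move_arm(jaw=[255, 255, 255], dp=[[0, 0, 0.003], [0, 0, 0.003], [0, 0, 0]], rotation=[[0, 0, 0], [0, 0, 0], [0, 0, 0]])

```text
clock: 7.7
position: [0.6006, 0.0248, 0.226]
tool_rot: [-3.142, 0.0, -0.0]
force: [0.2, -0.1, 0.3]
grip_width: 0.0002
```

move_arm(jaw=[255, 255], dp=[[0, 0, 0.003], [0, 0, 0]], rotation=[[0, 0, 0], [0, 0, 0]])

```text
clock: 7.95
position: [0.6007, 0.0248, 0.2237]
tool_rot: [-3.142, 0.0, -0.0]
force: [0.5, 0.2, 0.9]
grip_width: 0.0002
```

move_arm(jaw=[255, 255], dp=[[0, 0, 0.002], [0, 0, 0]], rotation=[[0, 0, 0], [0, 0, 0]])

```text
clock: 8.2
position: [0.6007, 0.0248, 0.2222]
tool_rot: [-3.142, 0.0, -0.0]
force: [0.8, 0.7, -0.2]
grip_width: -0.0002
```

move_arm(jaw=[255, 255], dp=[[0, 0, 0.002], [0, 0, 0]], rotation=[[0, 0, 0], [0, 0, 0]])

```text
clock: 8.45
position: [0.6007, 0.0248, 0.2206]
tool_rot: [3.142, 0.0, -0.0]
force: [0.3, 0.5, 0.0]
grip_width: -0.0001
```

move_arm(jaw=[255, 255], dp=[[0, 0, 0.002], [0, 0, 0]], rotation=[[0, 0, 0], [0, 0, 0]])

```text
clock: 8.7
position: [0.6007, 0.0249, 0.219]
tool_rot: [-3.142, 0.0, -0.0]
force: [0.3, 1.4, 0.2]
grip_width: 0.0004
```

move_arm(jaw=[255, 255], dp=[[0, 0, 0.002], [0, 0, 0]], rotation=[[0, 0, 0], [0, 0, 0]])

```text
clock: 8.95
position: [0.6007, 0.0248, 0.2174]
tool_rot: [-3.142, 0.0, -0.0]
force: [-0.0, -0.5, 0.5]
grip_width: -0.0001
```

Still no force, so I'll look.

```bash
python3 - <<'E'
from h import *
s=bot.observe();print(s["position"],s["force"],s["moment"],s["clock"],proj("side",s["position"]))
a=grab_frame("side")[120:195,235:335];b=grab_frame("wrist")[180:320,200:460]
d=np.zeros((600,800,3),np.uint8);d[:300,:400]=cv2.resize(a,None,fx=4,fy=4);d[300:580,:520]=cv2.resize(b,None,fx=2,fy=2)
cv2.imwrite("pics/l4.png",d)
E
```

```text
[0.60069713 0.02484233 0.21736608] [-0.01449313 -0.45434067  0.53328151] [0.01557442 0.00619858 0.02145622] 8.95 [301.51867552 174.27335451]
```

View pics/l4.png

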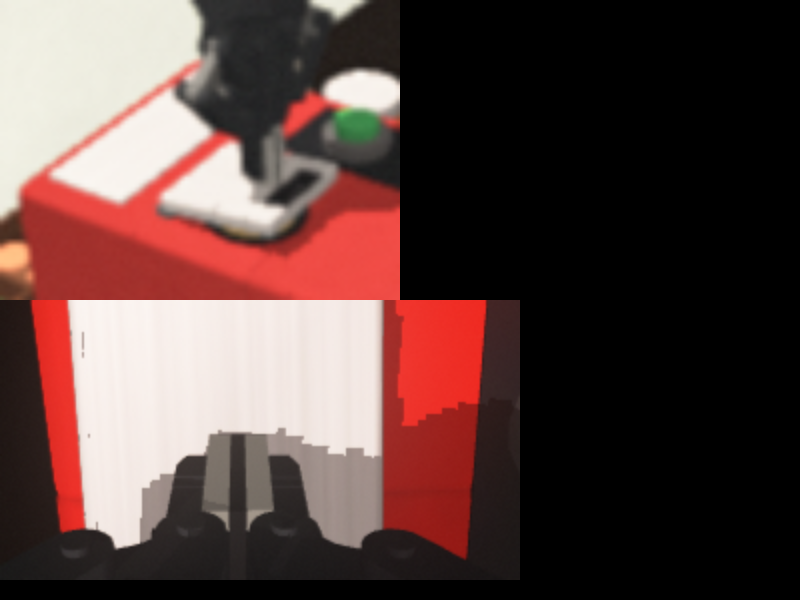

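The lid looks nearly flat, with the tip at about crop (272,195). I'll press in small steps until the force rises.

move_arm(jaw=[255, 255], dp=[[0, 0, 0.002], [0, 0, 0]], rotation=[[0, 0, 0], [0, 0, 0]])

```text
clock: 9.3
position: [0.6007, 0.0248, 0.2158]
tool_rot: [-3.142, 0.0, -0.0]
force: [-0.6, -0.8, -0.3]
grip_width: 0.0002
```

move_arm(jaw=[255, 255], dp=[[0, 0, 0.0015], [0, 0, 0]], rotation=[[0, 0, 0], [0, 0, 0]])

```text
clock: 9.55
position: [0.6007, 0.0248, 0.2146]
tool_rot: [3.142, 0.0, -0.0]
force: [0.4, 0.1, 0.6]
grip_width: -0.0001
```

move_arm(jaw=[255, 255], dp=[[0, 0, 0.0015], [0, 0, 0]], rotation=[[0, 0, 0], [0, 0, 0]])

```text
clock: 9.8
position: [0.6007, 0.0249, 0.2134]
tool_rot: [-3.142, 0.0, -0.0]
force: [-0.0, 0.0, -0.1]
grip_width: 0.0004
```

move_arm(jaw=[255, 255], dp=[[0, 0, 0.0015], [0, 0, 0]], rotation=[[0, 0, 0], [0, 0, 0]])

```text
clock: 10.05
position: [0.6007, 0.0248, 0.2122]
tool_rot: [-3.142, 0.0, -0.0]
force: [-0.3, 0.5, 0.3]
grip_width: 0.0002
```

```bash
python3 - <<'E'
from h import *
s=bot.observe();print(s["position"],s["force"],s["moment"],s["joint_efforts"].round(2),s["clock"])
f=grab_frame("side");cv2.imwrite("pics/s5.png",f)
E
```

```text
[0.60072007 0.02483734 0.21222092] [-0.32369942  0.48312347  0.34207907] [-0.00620707  0.02079993 -0.00311612] [ 2.000e-02 -8.851e+01 -5.440e+00 -3.678e+01  3.000e-02 -3.000e-02
 -1.000e-02] 10.05
```

```bash
python3 - <<'E'
from h import *
for z in(.24,.25):
  for nm,p in(("f+y",(303.8,176.2)),("f-y",(318.8,161.3)),("r+y",(276.2,168.8))):print(z,nm,plane("side",p,z).round(4))
f=cv2.imread("pics/s5.png")[120:195,235:335]
d=cv2.resize(f,None,fx=8,fy=8,interpolation=2);cv2.imwrite("pics/l5.png",d)
E
```

```text
0.24 f+y [0.5706 0.0534 0.24  ]
0.24 f-y [ 0.5781 -0.019   0.24  ]
0.24 r+y [0.6464 0.0655 0.24  ]
0.25 f+y [0.5617 0.0645 0.25  ]
0.25 f-y [ 0.5691 -0.0067  0.25  ]
0.25 r+y [0.6362 0.0764 0.25  ]
```

View pics/l5.png

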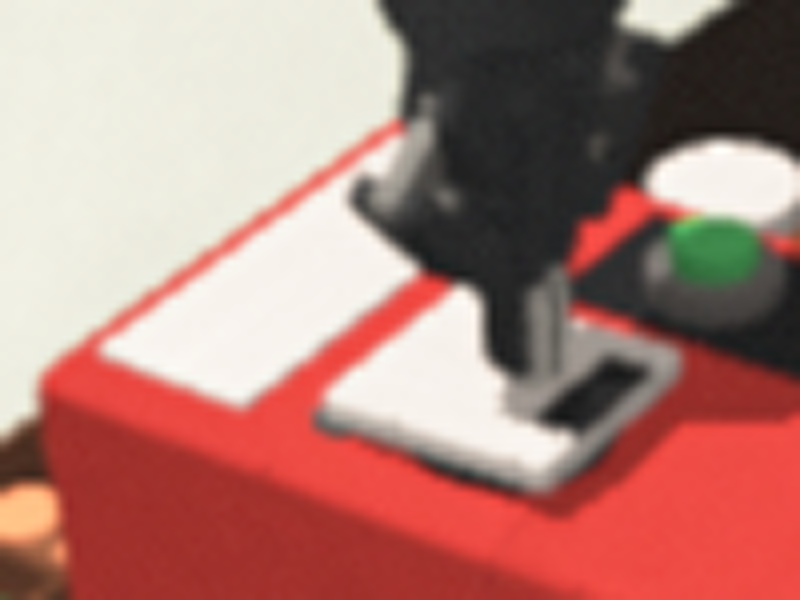

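The lid is very near flat, with its front corner at crop (545,485) and its underside close to the top. I'll keep pressing.

move_arm(jaw=[255, 255], dp=[[0, 0, 0.0015], [0, 0, 0]], rotation=[[0, 0, 0], [0, 0, 0]])

```text
clock: 10.35
position: [0.6007, 0.0248, 0.211]
tool_rot: [-3.142, 0.0, -0.0]
force: [0.4, -0.2, 0.4]
grip_width: 0.0001
```

move_arm(jaw=[255, 255], dp=[[0, 0, 0.0015], [0, 0, 0]], rotation=[[0, 0, 0], [0, 0, 0]])

```text
clock: 10.6
position: [0.6007, 0.0248, 0.2098]
tool_rot: [-3.142, 0.0, -0.0]
force: [-0.2, 0.7, -0.2]
grip_width: -0.0004
```

move_arm(jaw=[255, 255], dp=[[0, 0, 0.0015], [0, 0, 0]], rotation=[[0, 0, 0], [0, 0, 0]])

```text
clock: 10.85
position: [0.6008, 0.0249, 0.2094]
tool_rot: [3.142, -0.001, -0.0]
force: [-4.9, -0.3, 11.0]
grip_width: 0.0002
```

move_arm(jaw=[255, 255], dp=[[0, 0, 0.0007], [0, 0, 0]], rotation=[[0, 0, 0], [0, 0, 0]])

```text
clock: 11.1
position: [0.6009, 0.0249, 0.2093]
tool_rot: [3.141, -0.001, -0.0]
force: [-7.1, -0.4, 18.3]
grip_width: 0.0
```

```bash
python3 - <<'E'
from h import *
s=bot.observe();print(s["position"],s["force"],s["qpos"].round(2),s["clock"])
E
```

```text
[0.60085597 0.02488263 0.20930708] [-7.12169726 -0.40821236 18.26137729] [ 0.13  0.5  -0.39  1.64  0.21  1.04 -1.9 ] 11.1
```

The lid is firmly on its stop at 18 N, with reported z 0.209 for a surface at 0.240. So the real tip is about 31 mm above the reported TCP. Next is the orange rocker.

move_arm(jaw=[255, 255, 255, 255, 255, 255, 255, 255, 255, 255], dp=[[0, 0, -0.065], [0, 0, -0.065], [-0.0227, -0.0605, 0], [-0.0227, -0.0605, 0], [-0.0227, -0.0605, 0], [-0.0227, -0.0605, 0], [-0.0227, -0.0605, 0], [-0.0227, -0.0605, 0], [0, 0, 0.05], [0, 0, 0.05]], rotation=[[0, 0, 0], [0, 0, 0], [0, 0, 0], [0, 0, 0], [0, 0, 0], [0, 0, 0], [0, 0, 0], [0, 0, 0], [0, 0, 0], [0, 0, 0]])

```text
clock: 12.35
position: [0.4916, 0.3159, 0.2312]
tool_rot: [-3.141, -0.001, 0.001]
force: [1.0, -0.5, -1.7]
grip_width: -0.0002
```

move_arm(jaw=[255, 255, 255, 255, 255], dp=[[0, 0, 0.05], [0, 0, 0.05], [0, 0, 0.05], [0, 0, 0.03], [0, 0, 0]], rotation=[[0, 0, 0], [0, 0, 0], [0, 0, 0], [0, 0, 0], [0, 0, 0]])

```text
clock: 12.98
position: [0.491, 0.3148, 0.0868]
tool_rot: [3.14, 0.002, 0.0]
force: [0.1, -0.3, 0.4]
grip_width: -0.0002
```

```bash
python3 - <<'E'
from h import *
s=bot.observe();print(s["position"],s["tool_rot"],s["force"],s["qpos"].round(2),s["clock"])
cs=grab_frame("side");w=grab_frame("wrist");t=grab_frame("top");cv2.imwrite("pics/top6.png",t)
a=cs[130:350,215:375];d=np.zeros((600,800,3),np.uint8);d[:440,:320]=cv2.resize(a,None,fx=2,fy=2);d[:480,320:800]=cv2.resize(w[140:380,200:440],None,fx=2,fy=2)
cv2.imwrite("pics/o1.png",d)
o=blobs(cs,(3,150,100),(20,255,255),(225,290,290,345));print([ (cen(c),cv2.contourArea(c)) for c in o])
print("press proj wrist",proj("wrist",[.492,.315,.047]))
E
```

```text
[0.49097417 0.31484726 0.08682288] [3.14000501e+00 2.26149252e-03 1.69473286e-04] [ 0.14862421 -0.26745736  0.42373523] [-0.42  0.62 -0.35  1.79  0.29  0.78 -2.49] 12.975
[(array([254.75673166, 318.10027855]), 359.0)]
press proj wrist [320.04925456 215.53780488]
```

View pics/o1.png

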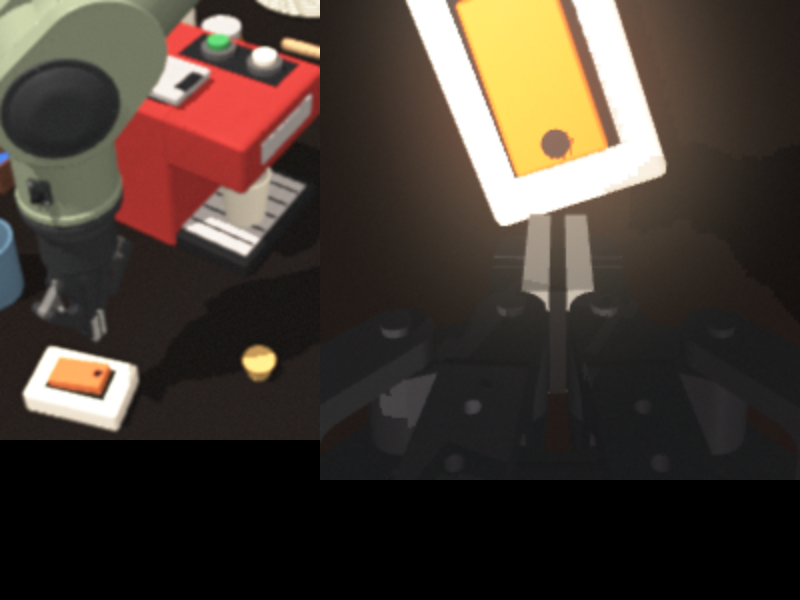

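The dot is at wrist crop (555,143), directly ahead of the tip within about 3 mm, and the lid looks flat in the side view. Joint 7 is near its limit, so I'll turn the tool to match the block's yaw, which relieves it, and then descend.

move_arm(jaw=[255, 255, 255, 255, 255, 255], dp=[[0.002, -0.001, 0], [0, 0, 0], [0, 0, 0.035], [0, 0, 0.03], [0, 0, 0.01], [0, 0, 0]], rotation=[[0, 0, -0.05], [0, 0, -0.05], [0, 0, 0], [0, 0, 0], [0, 0, 0], [0, 0, 0]])

```text
clock: 13.88
position: [0.4937, 0.3163, 0.0288]
tool_rot: [-3.141, -0.001, 0.314]
force: [0.3, -0.5, 0.3]
grip_width: -0.0001
```

```bash
python3 - <<'E'
from h import *
s=bot.observe();print(s["position"],s["tool_rot"],s["force"],s["qpos"].round(2),s["clock"])
E
```

```text
[0.49374106 0.31627144 0.02882811] [-3.14144280e+00 -5.56542408e-04  3.13806874e-01] [ 0.33160594 -0.4668394   0.3188609 ] [-0.4   0.72 -0.39  1.81  0.4   0.69 -2.28] 13.875
```

move_arm(jaw=[255, 255, 255, 255], dp=[[-0.002, 0, 0.005], [0, 0, 0.005], [0, 0, 0.003], [0, 0, 0]], rotation=[[0, 0, 0], [0, 0, 0], [0, 0, 0], [0, 0, 0]])

```text
clock: 14.38
position: [0.4918, 0.3156, 0.0177]
tool_rot: [3.142, 0.0, 0.314]
force: [0.5, 0.9, 0.7]
grip_width: 0.0001
```

move_arm(jaw=[255, 255, 255], dp=[[0, 0, 0.002], [0, 0, 0.002], [0, 0, 0]], rotation=[[0, 0, 0], [0, 0, 0], [0, 0, 0]])

```text
clock: 14.75
position: [0.4919, 0.3156, 0.0144]
tool_rot: [-3.142, 0.0, 0.314]
force: [-0.8, -0.0, -0.7]
grip_width: -0.0001
```

move_arm(jaw=[255, 255], dp=[[0, 0, 0.002], [0, 0, 0]], rotation=[[0, 0, 0], [0, 0, 0]])

```text
clock: 15.0
position: [0.4916, 0.3155, 0.0129]
tool_rot: [3.141, 0.001, 0.314]
force: [-3.3, -1.7, 4.1]
grip_width: -0.0001
```

move_arm(jaw=[255, 255], dp=[[0, 0, 0.002], [0, 0, 0]], rotation=[[0, 0, 0], [0, 0, 0]])

```text
clock: 15.25
position: [0.4916, 0.3155, 0.0115]
tool_rot: [3.141, 0.001, 0.314]
force: [-5.9, -2.4, 10.2]
grip_width: -0.0002
```

move_arm(jaw=[255, 255], dp=[[0, 0, 0.002], [0, 0, 0]], rotation=[[0, 0, 0], [0, 0, 0]])

```text
clock: 15.5
position: [0.4916, 0.3156, 0.0109]
tool_rot: [3.141, 0.0, 0.314]
force: [-12.7, -6.3, 31.0]
grip_width: 0.0001
```

move_arm(jaw=[255, 255], dp=[[0, 0, 0.0015], [0, 0, 0]], rotation=[[0, 0, 0], [0, 0, 0]])

```text
clock: 15.75
position: [0.4916, 0.3156, 0.0105]
tool_rot: [3.141, -0.0, 0.314]
force: [-17.2, -9.8, 48.2]
grip_width: -0.0
```

It hit a firm stop with the tip at about 0.041 m, which matches fully on. I'll lift and check.

move_arm(jaw=[255, 255, 255, 255, 255], dp=[[0, 0, -0.01], [0, 0, -0.06], [0, 0, -0.065], [0, 0, -0.065], [0, 0, 0]], rotation=[[0, 0, 0], [0, 0, 0], [0, 0, 0], [0, 0, 0], [0, 0, 0]])

```text
clock: 16.38
position: [0.4937, 0.3167, 0.1724]
tool_rot: [-3.14, -0.006, 0.313]
force: [-0.3, 0.3, -1.0]
grip_width: -0.0002
```

```bash
python3 - <<'E'
from h import *
s=bot.observe();print(s["position"],s["tool_rot"],s["force"],s["clock"])
cs=grab_frame("side");w=grab_frame("wrist");s0=cv2.imread("pics/side0.png")
d=np.zeros((600,800,3),np.uint8)
d[:270,:390]=cv2.resize(s0[300:345,225:290],None,fx=6,fy=6);d[:270,400:790]=cv2.resize(cs[300:345,225:290],None,fx=6,fy=6)
d[280:600,:320]=cv2.resize(w[100:260,240:400],None,fx=2,fy=2)
d[280:580,400:800]=cv2.resize(cs[120:195,285:385],None,fx=4,fy=4)
cv2.imwrite("pics/o2.png",d)
for im in(s0,cs):
  print([(cen(c).round(1),cv2.contourArea(c)) for c in blobs(im,(0,0,120),(180,255,255),(225,300,290,345))[:1]],cv2.minAreaRect(blobs(im,(0,0,120),(180,255,255),(225,300,290,345))[0]))
E
```

```text
[0.49372809 0.31672445 0.17235884] [-3.13997829 -0.00625789  0.31345513] [-0.27576817  0.27067829 -0.98534029] 16.375
[(array([255.3, 323.4]), 1652.0)] ((254.73275756835938, 323.0430908203125), (54.439640045166016, 34.92750549316406), 13.671307563781738)
[(array([255.2, 323.3]), 1650.0)] ((254.61793518066406, 323.0151672363281), (54.20329284667969, 34.92750549316406), 13.671307563781738)
```

View pics/o2.png

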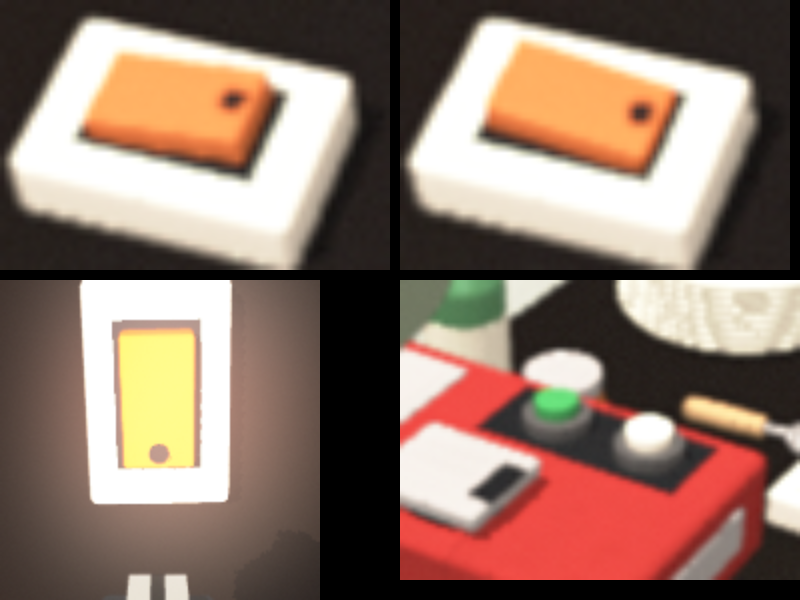

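The rocker's dotted end is now down: the dot moved from crop (232,98) to (240,112), and the block's outline shifted by only about 0.1 px. The lid is flat, and both buttons are up. That is 12 pictures viewed, so the rest is numeric. Now the green button.

move_arm(jaw=[255, 255, 255, 255, 255, 255, 255, 255, 255, 255], dp=[[0, 0, -0.075], [0, 0, -0.075], [-0.0033, 0.0723, 0], [-0.0033, 0.0723, 0], [-0.0033, 0.0723, 0], [-0.0033, 0.0723, 0], [-0.0033, 0.0723, 0], [-0.0033, 0.0723, 0], [-0.0033, 0.0723, 0], [0, 0, 0]], rotation=[[0, 0, 0], [0, 0, 0], [0, 0, 0], [0, 0, 0], [0, 0, 0], [0, 0, 0], [0, 0, 0], [0, 0, 0], [0, 0, 0], [0, 0, 0]])

```text
clock: 17.73
position: [0.5993, -0.0805, 0.2863]
tool_rot: [3.141, 0.003, 0.307]
force: [0.3, 1.6, -0.0]
grip_width: -0.0
```

```bash
python3 - <<'E'
from h import *
s=bot.observe();print(s["position"],s["tool_rot"],s["force"],s["qpos"].round(2),s["clock"])
w=grab_frame("wrist");cv2.imwrite("pics/w7.png",w)
for c in blobs(w,(50,100,40),(80,255,255),(200,100,440,390),30):print("green",cen(c),cv2.contourArea(c),plane("wrist",cen(c),.238))
p=s["position"];print("tip proj",proj("wrist",p+[0,0,.03]))
f=grab_frame("side")
for im in(cv2.imread("pics/side0.png"),f):print([(cen(c).round(1),cv2.contourArea(c)) for c in blobs(im,(50,100,40),(80,255,255),(305,135,340,165),15)])
psi=s["tool_rot"][2];D=np.array([.601,-.074])-p[:2];print("tool shift/0.8",np.array([D@[np.cos(psi),np.sin(psi)],D@[np.sin(psi),-np.cos(psi)]])/.8)
E
```

```text
[ 0.59929512 -0.08047921  0.28632503] [3.14117247e+00 3.09169443e-03 3.07380576e-01] [ 0.28683019  1.63205957 -0.04635883] [ 0.29  0.44 -0.37  1.53  0.17  1.21 -1.37] 17.725
green [309.73709453 207.23867222] 1320.5 [ 0.60051464 -0.06986958  0.238     ]
tip proj [325.81287722 265.32319226]
[(array([323.5, 150.8]), 53.0)]
[(array([323.5, 150.8]), 53.0)]
tool shift/0.8 [ 0.00448167 -0.00707461]
```

move_arm(jaw=[255, 255, 255], dp=[[0.004, -0.0085, 0], [0, 0, 0], [0, 0, 0]], rotation=[[0, 0, 0], [0, 0, 0], [0, 0, 0]])

```text
clock: 18.2
position: [0.6003, -0.0671, 0.2886]
tool_rot: [3.142, 0.0, 0.315]
force: [0.4, -0.2, 0.1]
grip_width: 0.0001
```

```bash
python3 - <<'E'
from h import *
s=bot.observe();print(s["position"],s["tool_rot"],s["force"],s["clock"])
w=grab_frame("wrist")
for c in blobs(w,(50,100,40),(80,255,255),(200,100,440,390),30):print("green",cen(c),cv2.contourArea(c),plane("wrist",cen(c),.238))
E
```

```text
[ 0.60027848 -0.0671109   0.28857136] [3.14152447e+00 7.05493899e-06 3.15028573e-01] [ 0.40580578 -0.23333083  0.14152855] 18.2
green [327.02116608 213.14660434] 1283.5 [ 0.60081599 -0.07318955  0.238     ]
```

move_arm(jaw=[255, 255, 255, 255, 255], dp=[[-0.0018, 0.0075, 0], [0, 0, 0.05], [0, 0, 0.03], [0, 0, 0.01], [0, 0, 0]], rotation=[[0, 0, 0], [0, 0, 0], [0, 0, 0], [0, 0, 0], [0, 0, 0]])

```text
clock: 18.88
position: [0.6009, -0.0742, 0.2168]
tool_rot: [-3.142, 0.0, 0.314]
force: [-0.0, 0.3, 0.6]
grip_width: -0.0001
```

move_arm(jaw=[255, 255, 255, 255, 255], dp=[[0, 0, 0.004], [0, 0, 0.003], [0, 0, 0.003], [0, 0, 0.002], [0, 0, 0]], rotation=[[0, 0, 0], [0, 0, 0], [0, 0, 0], [0, 0, 0], [0, 0, 0]])

```text
clock: 19.5
position: [0.6011, -0.074, 0.2071]
tool_rot: [3.141, -0.001, 0.314]
force: [1.9, -1.4, 5.2]
grip_width: -0.0002
```

move_arm(jaw=[255, 255], dp=[[0, 0, 0.002], [0, 0, 0]], rotation=[[0, 0, 0], [0, 0, 0]])

```text
clock: 19.75
position: [0.601, -0.074, 0.2055]
tool_rot: [3.141, -0.001, 0.314]
force: [2.1, -0.5, 5.1]
grip_width: -0.0002
```

move_arm(jaw=[255, 255], dp=[[0, 0, 0.002], [0, 0, 0]], rotation=[[0, 0, 0], [0, 0, 0]])

```text
clock: 20.0
position: [0.6012, -0.074, 0.2052]
tool_rot: [3.141, -0.001, 0.314]
force: [-5.2, -0.2, 22.8]
grip_width: 0.0003
```

The firm stop came about 3.5 mm higher than expected. I'll check the button's travel numerically in the side view.

```bash
python3 - <<'E'
from h import *
s=bot.observe();print(s["position"],s["force"],s["moment"])
f=grab_frame("side");cv2.imwrite("pics/s8.png",f);s0=cv2.imread("pics/side0.png")
for im in(s0,f):
  h=cv2.cvtColor(im,cv2.COLOR_BGR2HSV);m=cv2.inRange(h,(45,70,30),(85,255,255))
  for r in range(143,160):print(r,''.join('#' if v else '.' for v in m[r,308:340]))
  print()
w=grab_frame("wrist")
for c in blobs(w,(45,70,30),(85,255,255),(200,100,440,390),10):print("wrist green",cen(c),cv2.boundingRect(c),cv2.contourArea(c))
print("top .238/.232 side",proj("side",[.601,-.073,.238]),proj("side",[.601,-.073,.232]),proj("side",[.601-.015,-.073,.238]))
# darkest/finger outline around the tip
g=cv2.cvtColor(f,cv2.COLOR_BGR2GRAY);print(g[138:162,308:340:2])
E
```

```text
[ 0.60119874 -0.07397472  0.20519327] [-5.16251846 -0.22484007 22.78493923] [-0.16872197  1.10371926  0.01962852]
143 ................................
144 ................................
145 ................................
146 ................................
147 ..............#####.............
148 ..........###########...........
149 ..........############..........
150 ..........############..........
151 ...........###########..........
152 ...........###########..........
153 ...........##########...........
154 ............########............
155 ................................
156 ................................
157 ................................
158 ................................
159 ................................

143 ................................
144 ................................
145 ................................
146 ................................
147 ................................
148 ................................
149 ................................
150 ................................
151 ...........##.......##..........
152 ...........######.#
[... 1350 characters left out ...]
 123 107  81  75  70  72  46]
 [109  64  47  51 116 139 170 132 114 117 107  82  70  48  64  63]
 [ 74  49  47  53 119 132 164 165 125 110 102  81  69  36  46  55]
 [ 53  47  47  49 109 127 141 156 118  99  90  78  64  32  32  36]
 [ 47  48  49  50  94 122 129 131 115  86  81  76  62  31  29  30]
 [ 46  46  47  48  79 104 121 124 113  79  75  70  54  27  30  30]
 [ 53  45  48  47  68  88  98 103 104  75  69  69  44  31  29  40]
 [ 81  64  47  47  58  80  83  87  86  73  68  60  35  30  29  58]
 [118 100  72  52  49  67  78  79  76  69  62  46  31  29  32  76]
 [169 132 114  83  63  52  58  66  66  58  44  32  31  28  30  84]
 [237 185 153 122 101  66  52  50  51  47  39  34  33  30  31  82]]
```

move_arm(jaw=[255, 255, 255], dp=[[0, 0, 0.001], [0, 0, 0], [0, 0, 0]], rotation=[[0, 0, 0], [0, 0, 0], [0, 0, 0]])

```text
clock: 20.48
position: [0.6013, -0.074, 0.205]
tool_rot: [3.14, -0.002, 0.314]
force: [-8.1, -0.5, 31.2]
grip_width: -0.0001
```

```bash
python3 - <<'E'
from h import *
s=bot.observe();print(s["position"],s["force"],s["moment"])
w=grab_frame("wrist");cv2.imwrite("pics/w8.png",w)
# button ellipse in wrist: visible extents; compare with 30 mm wide at z
for c in blobs(w,(45,70,30),(85,255,255),(200,100,440,390),10):
  x,y,ww,hh=cv2.boundingRect(c);k=c[:,0,:];l=k[k[:,0].argmin()];r=k[k[:,0].argmax()]
  t=k[k[:,1].argmin()]
  print(l,r,t)
  for z in(.238,.235,.232):
    print(z,np.linalg.norm(plane("wrist",l-[.5,0],z)-plane("wrist",r+[.5,0],z)),plane("wrist",t,z))
# dot and rocker in side view
f=cv2.imread("pics/s8.png")[...,2].astype(float);s0=cv2.imread("pics/side0.png")[...,2].astype(float)
def dot(a):
  b=a[308:326,255:275].copy();o=[]
  h=cv2.GaussianBlur(b,(0,0),.7);y,x=np.unravel_index(h[2:-6,4:12].argmin(),h[2:-6,4:12].shape);y+=2;x+=4
  q=np.clip(h.max()*.8-h[y-2:y+3,x-2:x+3],0,None);Y,X=np.mgrid[y-2:y+3,x-2:x+3];return 255+(X*q).sum()/q.sum(),308+(Y*q).sum()/q.sum()
d0,d1=dot(s0),dot(f);print("dot",d0,d1)
p=plane("side",d0,.049);u=np.array([np.cos(.32),np.sin(.32),0])
print("expected on px",proj("side",p+[0,0,-.0078]+0*u),"pos",p)
E
```

```text
[ 0.60128794 -0.07399281  0.20502977] [-8.05687158 -0.49265046 31.24391565] [-0.11286857  1.91671998 -0.03173216]
[287 261] [347 259] [310 235]
0.238 0.028583357963004416 [ 0.61528597 -0.06478936  0.238     ]
0.235 0.029199090537534958 [ 0.6140937  -0.06509454  0.235     ]
0.232 0.029814823112065566 [ 0.61290143 -0.06539971  0.232     ]
dot (np.float64(263.33738706021467), np.float64(316.19346873175715)) (np.float64(264.68961135850617), np.float64(318.30297101435315))
expected on px [263.71230887 318.37643139] pos [0.49448477 0.31780544 0.049     ]
```

The evidence agrees: the button's apparent width of 29.8 mm fits a top at 0.232, which is fully in. The rocker dot moved 2.1 px against the 2.2 px expected for fully on. I'll release and retreat.

move_arm(jaw=[255, 255, 255, 255, 255, 255, 255, 255, 255, 255], dp=[[0, 0, -0.01], [0, 0, -0.05], [0, 0, -0.065], [0, 0, -0.065], [0, 0, -0.03], [-0.02, 0.06, 0], [-0.02, 0.06, 0], [-0.02, 0.06, 0], [-0.02, 0.06, 0], [0, 0, 0]], rotation=[[0, 0, 0], [0, 0, 0], [0, 0, 0], [0, 0, 0], [0, 0, 0], [0, 0, 0], [0, 0, 0], [0, 0, 0], [0, 0, 0], [0, 0, 0]])

```text
clock: 21.78
position: [0.5979, -0.2806, 0.3776]
tool_rot: [-3.141, 0.002, 0.308]
force: [0.5, 1.3, -0.6]
grip_width: 0.0001
```

```bash
python3 - <<'E'
from h import *
s=bot.observe();print(s["position"],s["force"],s["qpos"].round(2),s["clock"])
f=grab_frame("side");t=grab_frame("top");cv2.imwrite("pics/s9.png",f);cv2.imwrite("pics/t9.png",t)
s0=cv2.imread("pics/side0.png");t0=cv2.imread("pics/top0.png")
for im in(s0,f):
  print("side green",[(cen(c).round(1),cv2.contourArea(c)) for c in blobs(im,(50,100,40),(80,255,255),(305,135,340,165),15)],
  "white",[(cen(c).round(1),cv2.contourArea(c)) for c in blobs(im,(0,0,170),(180,60,255),(335,148,360,170),15)],
  "blue",[(cen(c).round(1),cv2.contourArea(c)) for c in blobs(im,(100,120,60),(130,255,255),(375,155,425,195),15)])
# changed regions between start and now
for n,a,b in(("side",s0,f),("top",t0,t)):
  m=(cv2.absdiff(a,b).max(2)>45).astype(np.uint8);m=cv2.morphologyEx(m,cv2.MORPH_OPEN,np.ones((2,2)))
  k,l,st,c=cv2.connectedComponentsWithStats(m);print(n,[x.tolist() for x in st[1:] if x[4]>12])
# lid in side view: bright outer face
c=blobs(f,(0,0,150),(180,45,255),(262,130,325,185))
for q in c[:3]:print("lid?",cv2.boundingRect(q),cv2.contourArea(q),cv2.approxPolyDP(q,2,True)[:,0].tolist())
y=np.deg2rad(-2.3+4.5*0)
h=np.array([.655,.026]);
for z in(.24,):
  for dx,dy in((0,.0375),(-.085,.0375),(-.085,-.0375),(0,-.0375)):print(proj("side",[h[0]+dx,h[1]+dy+dx*.035,z]).round(1),end=' ')
E
```

```text
[ 0.59786375 -0.2805585   0.37757731] [ 0.5385339   1.33798814 -0.57366073] [ 0.53  0.49 -0.31  1.22  0.14  1.46 -1.02] 21.775
side green [(array([323.5, 150.8]), 53.0)] white [(array([346.8, 158. ]), 89.5)] blue [(array([397.7, 170.4]), 155.5)]
side green [(array([323.5, 150.8]), 53.0)] white [(array([346.8, 158. ]), 90.5)] blue [(array([397.7, 170.4]), 157.5)]
side [[356, 0, 31, 63, 1117], [525, 0, 86, 195, 9529], [619, 0, 19, 52, 595], [615, 64, 25, 15, 239], [423, 102, 51, 59, 2080], [272, 136, 50, 50, 1244], [615, 139, 25, 57, 642], [504, 192, 43, 83, 901], [568, 192, 6, 5, 15], [621, 196, 19, 44, 214], [528, 198, 72, 102, 3701], [623, 234, 17, 34, 226], [603, 256, 37, 55, 552], [525, 267, 4, 4, 14], [601, 278, 16, 15, 93], [245, 308, 9, 3, 19], [259, 312, 13, 18, 99], [240, 321, 9, 5, 22], [591, 341, 12, 8, 54]]
top [[362, 133, 130, 266, 13853], [310, 168, 35, 32, 801], [414, 179, 10, 8, 57], [447, 194, 9, 9, 64], [483, 213, 29, 50, 1091], [563, 325, 27, 20, 355], [512, 326, 56, 74, 2330], [516, 339, 11, 7, 52], [315, 353, 29, 41, 511], [352, 356, 4, 9, 24], [298, 360, 15, 28, 218], [599, 360, 5, 7, 23], [348, 367, 10, 6, 35], [589, 368, 8, 6, 23], [443, 376, 11, 4, 30], [457, 378, 79, 22, 1111], [344, 387, 17, 13, 46], [296, 388, 14, 12, 130], [371, 389, 54, 11, 370]]
lid? (262, 137, 39, 33) 545.5 [[300, 142], [285, 137], [262, 153], [262, 169], [269, 167]]
lid? (275, 156, 44, 26) 517.5 [[275, 171], [303, 181], [307, 176], [302, 172], [311, 165], [317, 168], [318, 165], [293, 156]]
lid? (262, 130, 50, 20) 386.0 [[262, 130], [262, 149], [285, 133], [311, 140], [311, 130], [300, 134], [291, 130]]
[274.1 167.3] [302.2 177.7] [320.4 163.1] [292.8 153.7]
```

```bash
python3 - <<'E'
from workcell import workorder
print(workorder.job_done())
E
```

```text
the job is handed in; nothing more can be done
None
```

I shut the lid, then pressed the orange rocker's dotted end fully on, then pressed the green button in and let it spring back. I handed the job in at about 22 s, with the arm clear of everything.

**Last checks**
- **Lid:** it met a firm stop at 18 N. Its corners in the side view lie within a few pixels of where a shut lid should appear, none of them higher.
- **Orange rocker:** it met a firm stop at 48 N, a fingertip press. The dot moved 2.1 px, against the 2.2 px expected for fully on. The block itself did not move.
- **Green button:** it met a firm stop at 23–31 N. In the close wrist view its width came out at 29.8 mm for a top at the fully-in height, against 30 mm actual. After release it is back at its starting pixel position.
- **Everything else:** the white button and blue rocker are unchanged in the side view. Comparing start and end pictures showed two small changes in the top view near the spoon and the blue switch. I took these as the arm's shadow, since the arm did not go down there.

**What failed or disagreed**
- **First lid push:** it passed over the lid without touching it. The real fingertip sits about 27–31 mm above the reported tool position, so I worked by force from then on.
- **Fingertip offset:** the lid and rocker stops imply about 31 mm, but the green button's stop implies about 27 mm. I did not resolve this. That the button went fully in rests on the firm stop, the roughly 5 N just before it, and the wrist view.

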